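Tip the blue vial bin over its stop into the catch tray

ROBOT

A 7-joint arm with a two-finger parallel gripper is mounted at the origin on the work surface. World frame = base frame: x ahead of the robot, y to its left, z up, the work surface at z = 0. Lengths are in m, angles in rad, forces in N, time in s.
With the tool pointing down it reaches from about 0.425 to 0.875 m from the base axis. Payload 4.7 kg.
Tool frame: the origin (TCP) lies midway between the tips of the shut fingers; the grasp point (between the pads) lies 19 mm behind it; z points along the fingers, x is the direction in which the jaws open and shut, and the axes are right-handed (so a half turn about z gives the same grasp; the last joint's range is limited). The gripper opens to 85 mm and grips with 20 to 120 N. Pads are 22 mm wide; open, the fingers measure 114 mm over their backs; the gripper's body (76 mm by 85 mm) begins 54 mm behind the grasp point. The pads swing forward as they close: fully open they stand 13 mm farther back than shut.
Start: joints at [1.184, 0.321, -0.07, 1.45, 0.023, 1.371, -0.057], TCP at [0.254, -0.599, 0.231] pointing down, gripper open.
Joint ranges: [-2.86, 2.86], [-0.3, 2.09], [-1.38, 1.24], [0.06, 2.45], [-1.56, 4.7], [0.09, 2.05], [-2.69, 2.69]. Speed limits (rad/s): [2.57, 2.57, 3.14, 3.14, 3.14, 3.14, 3.14].

INTERFACE

Orientations are given as a unit quaternion [x, y, z, w].
In Python, from bench import manip gives the robot as it stands.
- The arm moves only by the tool send_rows, never from a script. Its argument "series" is one flat list of numbers, 4 for each row, row after row: the shift along the world's x, y, z in cm, then the turn about the world's z in degrees. A call has 1 to 12 rows; each row is the pose to reach, as a shift and turn from the pose commanded when the call began; what a row does not reach only later rows make up. A row lasts 1/12 s, in which the tool goes at most 41.7 mm and 7.16 degrees, less where a joint would pass 70% of its speed; a pose out of reach is approached as far as the arm can. A call with a gripper value outside its range is refused whole. "hand" is the gripper command: -1 is shut, 1 is fully open, values between are in proportion, set as the call begins (left out, the last holds). The fingers move at their own pace and stop on an object; "force" is the grip in N (left out, the last holds). Time passes only in rows, so rows that repeat a pose let the fingers close. It gives the time, the measured TCP pose, the force and the opening at its end, in the units of the state.
- manip.sense(): the state, without advancing time (a new reading comes with each control period).
- manip.snapshot(name): name is "side" or "top" or "wrist"; returns (picture, depth): 400x640x3 uint8, blue, green, red; 400x640 float32, m along the optical axis (not along the pixel's ray), 0 where there is no reading.
- manip.camera_info(name): a dict with "K" (3x3 intrinsics, pixels), "dist" ([k1, k2, p1, p2, k3] as OpenCV has them; the pictures are not rectified), "origin" and "orientation" of the camera in the world; the wrist camera has in their place "mount" (4x4, takes a point from camera to tool coordinates, whose origin is the TCP and whose axes are the tool frame's). Camera axes: x right, y down, z forward; pixel columns grow to the right and rows downward; lengths in m; the calibration is good to about 2 mm. A picture is of the moment at which its call begins: read the wrist's pose just before it. camera_info takes no time and is no camera call.
- manip.hand_in(): hands the job in, once; it reports no verdict.
The state is a dict: "clock": time; "joint_positions": joint angles; "dq": joint speeds; "tau": joint torques, N m; "tcp_pos": TCP position; "eef_rot": TCP orientation; "wrist_force": force on the tool from outside, world axes, zero at the start; "moment": the same for the moment, N m; "width": finger opening in m.
Only numpy, scipy, OpenCV 4.12 (cv2) and the standard library are available. Lean on these libraries where they do the work, as an engineer would, in place of code of your own. Each camera call takes 0.05 s, during which the arm holds its last target.

TASK

On the tipping station in the sample lab, tip the blue bin forward over the yellow stop, away from you, so that it ends lying on its front wall on the chute and both amber vials end up in the white catch tray. Tip it against the stop, do not carry it off; leave the grey bin standing where it is.

Things in the scene. Friction and masses are not known exactly. Their poses are not given: they have to be found in the camera images.
- bin_blue: Loose open blue bin, 64 mm deep (x), 90 wide (y), 130 tall, walls 4, about 250 g, upright in one of two bays of a platform 80 mm high, open behind. Origin: centre of its underside; z up, x forward to the yellow stop. Its toe (12 mm ahead of the front wall, 4 thick) is 0 to 3 mm short of the stop, 12 mm high. Pushed high on its rear wall it turns on the toe and falls over past some 45 degrees.
- bin_grey: The same bin in grey, with two green, red-capped vials, upright in the other bay, about 124 mm (centre to centre) beside the blue one; guides 12 mm high stand beside the bins. It stays standing. Origin and axes as for the blue bin.
- vial_a: Loose amber vial, white cap, a cylinder 24 mm across and 52 long, 25 g, lying across the blue bin. Origin at its centre, y along its axis to the cap. It is to end in the white catch tray: 150 mm long, 250 wide, walls 55 high, on the table in front of the chute.
- vial_b: Second amber vial, same as the first, also in the blue bin. It rolls out once the bin lies on the steel chute, which starts at the stop's top and slopes down 25 degrees for 120 mm to the tray. The toe then hooks behind the stop and keeps the bin on the chute, mouth forward and down (tilt about 115 degrees).

How it is judged:
By the outcome, as a careful person would: the job done as asked, in the order asked, and still so for the second after the job is handed in, with the robot touching nothing.
It also fails if it takes over 27 s, if anything falls off the work surface, if the arm or the gripper's body presses on something with over 40 N, if the wrist force passes 120 N, or if a joint passes its speed limit or range.

## Working session

There is one attempt and no reset: what is moved stays moved. The work goes in short steps, Python scripts to look and compute and a tool call to move; the robot and the scene stay as the last step left them, time stands still between calls to the robot, and variables do not carry over. Pictures are saved under pics/ and viewed, and the job is handed in when it is done.

Besides the shell and the picture viewer there is one more tool, called after "Emit:" as name(argument=value, ...) on one line, values as JSON. send_rows: Moves the arm, as the interface text tells. Its arguments: {"type":"object","properties":{"series":{"type":"array","items":{"type":"number"}},"hand":{"type":"number"},"force":{"type":"number"}},"required":["series"]}

```bash
mkdir -p pics; cat > h.py <<'E'
import numpy as np,cv2
from scipy.spatial.transform import Rotation as R
from bench import manip
def cam(n,st=None):
    c=manip.camera_info(n)
    K=np.array(c["K"],float);d=np.array(c["dist"],float)
    if "mount" in c:
        T=np.eye(4);T[:3,:3]=R.from_quat(st["eef_rot"]).as_matrix();T[:3,3]=st["tcp_pos"];T=T@np.array(c["mount"])
    else:
        T=np.eye(4);o=np.array(c["orientation"])
        T[:3,:3]=R.from_quat(o).as_matrix() if o.size==4 else o;T[:3,3]=c["origin"]
    return K,d,T
def cloud(n,dep,st=None):
    K,d,T=cam(n,st);v,u=np.mgrid[0:400,0:640]
    p=cv2.undistortPoints(np.stack([u,v],-1).reshape(-1,1,2).astype(np.float64),K,d).reshape(400,640,2)
    P=np.concatenate([p*dep[...,None],dep[...,None]],-1)
    return P@T[:3,:3].T+T[:3,3]
def shot(n,f):
    st=manip.sense();im,dep=manip.snapshot(n);cv2.imwrite("pics/"+f+".png",im);np.savez("pics/"+f+".npz",im=im,dep=dep)
    return im,dep,cloud(n,dep,st)
E
python3 - <<'E'
from h import *
print(manip.sense())
for n in("side","top"):
    im,d,P=shot(n,n+"0");np.save("pics/%s0P.npy"%n,P);print(n,cam(n)[2].round(3))
E
```

```text
{'clock': 0.0, 'joint_positions': array([ 1.18410587,  0.32183211, -0.07010359,  1.45165426,  0.02262466,
        1.37080623, -0.05684683]), 'dq': array([-8.89115059e-05,  1.89315668e-03,  1.13312158e-03,  7.41701398e-04,
        2.01489747e-03, -1.08400354e-03,  9.14869463e-04]), 'tau': array([-3.54762517e-05, -4.93581605e+01, -3.82150859e-01, -3.14335763e+01,
        1.29599878e-02,  1.12774901e-02, -3.39124973e-06]), 'tcp_pos': array([ 0.25334512, -0.59801774,  0.23022815]), 'eef_rot': array([ 8.33739376e-01, -5.52157349e-01, -8.27782452e-04, -4.78724335e-04]), 'wrist_force': array([ 0.4119738 ,  0.32764643, -0.19026563]), 'moment': array([-0.01025301, -0.00820357,  0.00579667]), 'width': 0.08534630513093366}
side [[-0.161 -0.571  0.805  0.035]
 [-0.987  0.105 -0.123  0.123]
 [-0.014 -0.814 -0.58   0.515]
 [ 0.     0.     0.     1.   ]]
top [[-0.02  -0.999  0.029  0.497]
 [-1.     0.02  -0.001  0.018]
 [ 0.    -0.029 -1.     0.756]
 [ 0.     0.     0.     1.   ]]
```

View pics/side0.png

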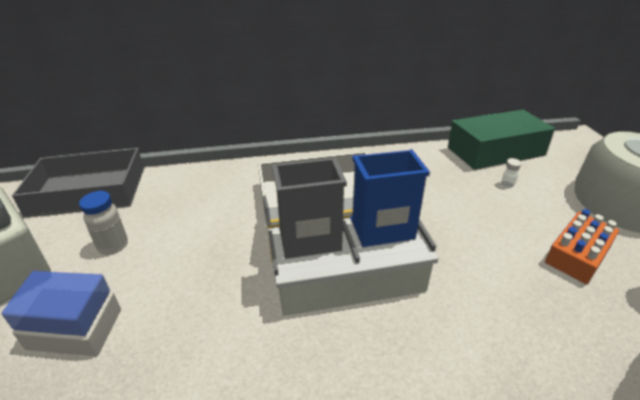

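View pics/top0.png

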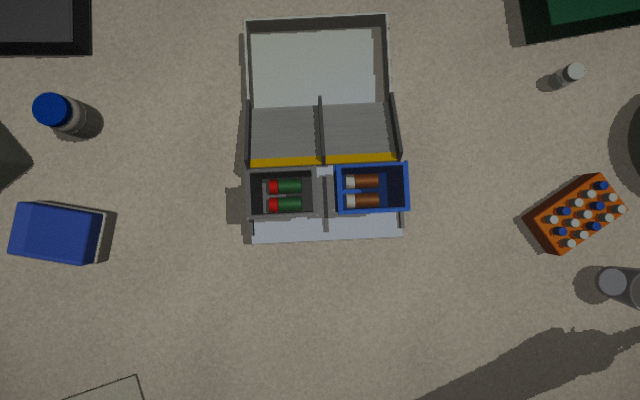

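The blue bin is the right-hand one (top view, about (372,187)). The grey bin is on the left (about (282,192)), and the tray is beyond at the top of the picture. Next I measure the rims and the yaw.

```bash
python3 - <<'E'
import numpy as np,cv2
for n in("top","side"):
    P=np.load(f"pics/{n}0P.npy");im=np.load(f"pics/{n}0.npz")["im"].astype(int)
    print(n)
    def rect(m,t):
        m=m&np.isfinite(P).all(-1)
        q=P[m];print(t,len(q),"z",np.percentile(q[:,2],[5,50,95]).round(4))
        if len(q)>20:
            r=cv2.minAreaRect(q[:,:2].astype(np.float32)*1000);print("   ",np.round(r[0],1),np.round(r[1],1),round(r[2],2))
    hi=(P[...,2]>0.2)&(P[...,2]<0.222)
    box=(P[...,0]>.3)&(P[...,0]<.75)&(abs(P[...,1])<.2)
    b,g,r=im[...,0],im[...,1],im[...,2]
    blue=(b>1.5*r)&(b-r>30)
    rect(hi&box&blue,"blue rim"); rect(hi&box&~blue&(P[...,1]>-0.02),"grey rim")
    yel=(r>120)&(b<80)&(g>90)&box; rect(yel,"yellow")
    rect(box&(abs(P[...,2]-.08)<.004),"platform")
E
```

```text
top
blue rim 1047 z [0.2072 0.2094 0.211 ]
    [519.  -61.5] [67.1 96.1] 2.12
grey rim 1080 z [0.2059 0.2094 0.2112]
    [515.8  46.2] [ 68.1 124.9] 2.1
yellow 1086 z [0.0854 0.089  0.0925]
    [537.9  -0.6] [ 81.1 235.1] 1.83
platform 6742 z [0.0772 0.0798 0.0835]
    [548.1  -0. ] [218.9 249.3] 1.86
side
blue rim 1141 z [0.2008 0.2081 0.2112]
    [516.9 -59. ] [70.  94.9] 0.31
grey rim 1281 z [0.2008 0.2088 0.2113]
    [513.4  48.5] [ 70.6 124.1] 2.91
yellow 5 z [0.0844 0.092  0.1579]
platform 4588 z [0.0785 0.0804 0.0823]
    [544.3   2.6] [217.6 248.1] 1.61
```

```bash
python3 - <<'E'
import numpy as np
for n in("top","side"):
    P=np.load(f"pics/{n}0P.npy").reshape(-1,3);P=P[np.isfinite(P).all(1)]
    print(n,"rows x .1..0.7, cols y -0.7..0")
    for x in np.arange(.1,.7,.05):
        print(round(x,2),[int(1000*q.max()) if len(q:=P[(abs(P[:,0]-x)<.025)&(abs(P[:,1]-y)<.025)&(P[:,2]>-.05)][:,2]) else -1 for y in np.arange(-.7,.21,.05)])
    # rim straight edges
P=np.load("pics/top0P.npy");im=np.load("pics/top0.npz")["im"].astype(int)
b,r=im[...,0],im[...,2]
m=(P[...,2]>.2)&(P[...,2]<.222)&(b>1.5*r)&(b-r>30)
q=P[m]
f=np.array([np.cos(.035),np.sin(.035)]);s=np.array([-f[1],f[0]])
a=q[:,:2]@f;c=q[:,:2]@s
for k in np.arange(c.min()+.01,c.max()-.01,.012):
    t=a[abs(c-k)<.006];print(k.round(3),t.min().round(4),t.max().round(4))
E
```

```text
top rows x .1..0.7, cols y -0.7..0
0.1 [-1, -1, -1, -1, -1, -1, -1, -1, -1, -1, -1, -1, -1, -1, -1, -1, -1, -1, -1]
0.15 [-1, -1, -1, 3, 3, 3, 3, 3, 3, 4, 3, 3, 4, 3, 4, 2, 3, 3, 3]
0.2 [-1, -1, -1, 3, 3, 3, 4, 3, 4, 4, 4, 3, 3, 3, 4, 3, 3, 3, 4]
0.25 [-1, -1, -1, 3, 3, 3, 3, 4, 4, 3, 3, 3, 3, 4, 3, 3, 4, 3, 3]
0.3 [-1, -1, -1, 3, 90, 4, 3, 4, 4, 4, 4, 3, 3, 4, 4, 3, 3, 3, 3]
0.35 [-1, -1, -1, 43, 92, 90, 3, 3, 3, 4, 4, 3, 4, 4, 3, 3, 3, 3, 3]
0.4 [-1, -1, -1, 3, 90, 44, 65, 4, 3, 3, 3, 4, 4, 4, 3, 3, 3, 3, 4]
0.45 [-1, -1, -1, 4, 63, 66, 65, 64, 3, 3, 3, 93, 93, 83, 94, 83, 94, 3, 3]
0.5 [-1, -1, -1, 4, 66, 65, 65, 44, 4, 4, 3, 94, 212, 212, 756, 211, 212, 4, 4]
0.55 [-1, -1, -1, 26, 47, 63, 4, 3, 3, 3, 2, 3, 212, 212, 212, 211, 211, 112, 3]
0.6 [-1, -1, -1, 34, 3, 3, 2, 3, 3, 3, 3, 3, 115, 89, 113, 88, 113, 111, 3]
0.65 [-1, -1, 0, 31, 4, 4, 3, 5, 3, 3, 3, 3, 91, 65, 89, 64, 89, 87, 3]
side rows x .1..0.7, cols y -0.7..0
0.1 [-1, -1, -1, -1, -1, -1, -1, -1, -1, -1, -1, -1, -1, -1, -1, -1, -1, -1, -1]
0.15 [-1, -1, -1, -1, -1, -1, -1, -1, -1, -1, -1, -1, -1, -1, -1, -1, -1, -1, -1]

[... 190 characters left out ...]
, 3, 3, 3, 4, 3, 3, 3, 3, 3]
0.35 [-1, -1, -1, -1, 2, 3, 3, 3, 3, 3, 4, 3, 3, 3, 3, 3, 3, 3, 4]
0.4 [-1, -1, -1, 2, 2, 45, 64, 3, 3, 3, 3, 3, 3, 3, 3, 3, 3, 4, 3]
0.45 [-1, -1, 2, 3, 64, 65, 65, 65, 3, 3, 3, 92, 94, 83, 94, 82, 95, 3, 3]
0.5 [-1, -1, 96, 56, 65, 65, 64, 46, 3, 3, 3, 92, 212, 211, 212, 212, 211, 94, 3]
0.55 [-1, -1, 133, 132, 43, 63, 3, 3, 3, 3, 4, 2, 211, 212, 211, 211, 211, 115, 4]
0.6 [-1, 139, 140, 132, 3, 3, 3, 3, 3, 3, 3, -1, -1, 79, 87, -1, 111, 109, 4]
0.65 [132, 139, 138, 129, 2, 2, 2, 3, 2, 3, 2, -1, -1, 62, 62, -1, 88, 87, 3]
-0.118 0.4836 0.548
-0.106 0.483 0.5488
-0.094 0.4836 0.5489
-0.082 0.4831 0.549
-0.07 0.4837 0.549
-0.058 0.4832 0.5489
-0.046 0.4836 0.5491
```

Emit:
send_rows(series=[0.6,1.8,0,-1,1.8,5.4,0,-3,3,9,0,-5,4.2,12.6,0,-7,5.4,16.2,0,-9,6.6,19.8,0,-11,7.8,23.4,0,-13,9,27,0,-15,10.2,30.6,0,-17,11.4,34.2,0,-19,12.6,37.8,0,-21,13.4,40.2,0,-21], hand=0)

```text
clock: 1.1
tcp_pos: [0.3883, -0.1926, 0.2312]
eef_rot: [0.72, -0.694, -0.0, -0.0]
wrist_force: [0.8, -0.3, -0.2]
width: 0.0424
```

Emit:
send_rows(series=[1,3,-1,0,2,6,-2,0,3,9,-2.5,0,3.8,11.5,-3,0,4.2,13,-3.4,0,4.2,13.2,-3.6,0,4.2,13.2,-3.6,0,4.2,13.2,-3.6,0])

```text
clock: 1.77
tcp_pos: [0.4291, -0.0657, 0.1952]
eef_rot: [0.719, -0.695, -0.0, 0.0]
wrist_force: [-0.4, -0.6, 0.9]
width: 0.0429
```

```bash
python3 - <<'E'
from h import *
shot("wrist","w1");shot("side","s1")
s=manip.sense();print({k:np.round(s[k],4) for k in("clock","tcp_pos","wrist_force","width")});print(R.from_quat(s["eef_rot"]).as_matrix().round(3))
E
```

```text
{'clock': np.float64(1.8667), 'tcp_pos': array([ 0.4293, -0.0661,  0.1955]), 'wrist_force': array([ 0.8173, -0.1362, -0.5273]), 'width': np.float64(0.043)}
[[ 0.032 -0.999  0.   ]
 [-0.999 -0.032 -0.   ]
 [ 0.    -0.    -1.   ]]
```

View pics/s1.png

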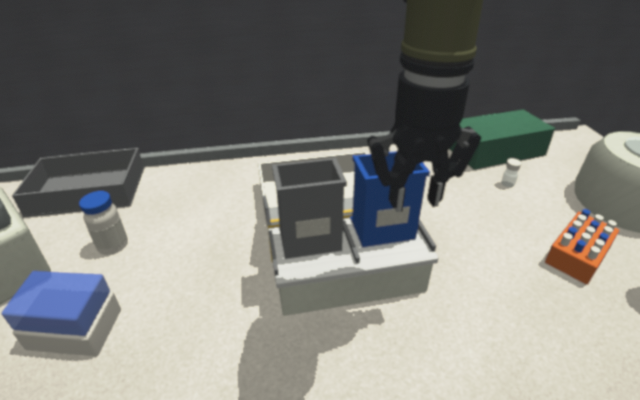

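View pics/w1.png

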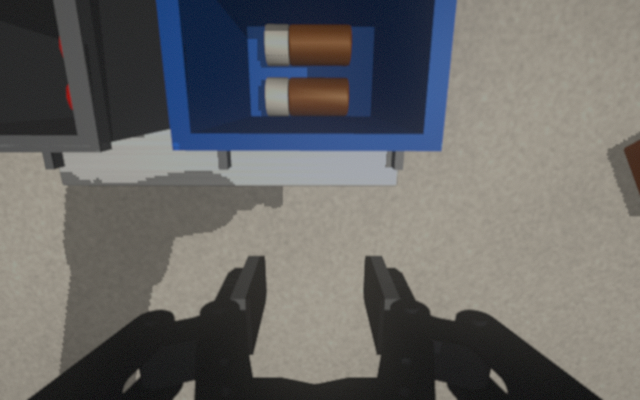

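Side and wrist views: the half-open fingers (wrist cols 250–380) are centred behind the blue bin's rear rim (cols 172–440, row 150). Both vials lie inside. I'll lower, approach and push slowly.

Emit:
send_rows(series=[0,0.3,-0.7,0,0.5,0.4,-1.2,0,1.5,0.5,-1.2,0,2.5,0.5,-1.2,0,3.2,0.5,-1.2,0,3.8,0.5,-1.2,0,4.1,0.5,-1.2,0,4.3,0.5,-1.2,0,4.4,0.5,-1.2,0,4.4,0.5,-1.2,0])

```text
clock: 2.7
tcp_pos: [0.4735, -0.0595, 0.1833]
eef_rot: [0.719, -0.695, -0.0, 0.0]
wrist_force: [-0.1, -0.7, 0.6]
width: 0.0424
```

Emit:
send_rows(series=[0.2,0,0,0,0.4,0,0.1,0,0.6,0,0.2,0,0.8,0,0.4,0,1.0,0,0.5,0,1.2,0.05,0.6,0,1.4,0.05,0.7,0,1.6,0.05,0.8,0,1.8,0.05,0.9,0,2.0,0.05,1.0,0,2.2,0.1,1.1,0])

```text
clock: 3.62
tcp_pos: [0.4959, -0.0587, 0.1945]
eef_rot: [0.719, -0.695, 0.0, 0.0]
wrist_force: [-0.8, -0.2, -0.1]
width: 0.0428
```

```bash
python3 - <<'E'
from h import *
shot("side","s2");shot("top","t2")
s=manip.sense();print({k:np.round(s[k],4) for k in("clock","tcp_pos","wrist_force","width")})
a=np.hstack([cv2.imread("pics/s2.png")[100:350,200:500],cv2.imread("pics/t2.png")[0:250,200:500]]);cv2.imwrite("pics/c2.png",a)
E
```

```text
{'clock': np.float64(3.7167), 'tcp_pos': array([ 0.4961, -0.0585,  0.1945]), 'wrist_force': array([-1.0169, -1.6389,  1.7229]), 'width': np.float64(0.0428)}
```

View pics/c2.png

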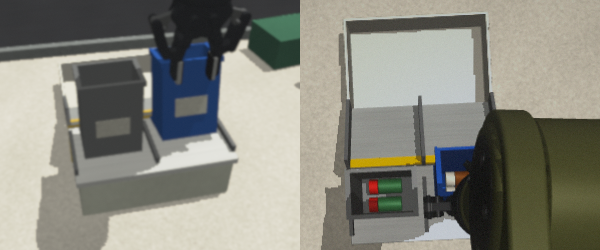

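```bash
cat > tilt.py <<'E'
from h import *
def tilt(f):
    z=np.load(f"pics/{f}.npz");im=z["im"].astype(int);P=cloud("side",z["dep"])
    b,g,r=im[...,0],im[...,1],im[...,2]
    m=(b>1.5*r)&(b-r>30)&(P[...,0]>.4)&(P[...,0]<.75)&(P[...,1]<0)&(P[...,1]>-.13)&(P[...,2]>.08)
    q=P[m]
    # rear wall: camera-facing dominant plane via RANSAC
    rng=np.random.default_rng(0);best=0
    for _ in range(300):
        a=q[rng.choice(len(q),3,False)];n=np.cross(a[1]-a[0],a[2]-a[0])
        L=np.linalg.norm(n)
        if L<1e-6: continue
        n/=L;k=abs((q-a[0])@n)<.0015
        if k.sum()>best: best=k.sum();kk=k
    w=q[kk];c=w.mean(0);n=np.linalg.svd(w-c)[2][2]
    if n[0]<0:n=-n
    print("blue",len(q),"plane",best,"c",c.round(3),"n",n.round(3),"tilt",np.degrees(np.arctan2(-n[2],n[0])).round(1),"yaw",np.degrees(np.arctan2(n[1],n[0])).round(1),"zmax",np.percentile(q[:,2],99).round(3),"x",np.percentile(q[:,0],[1,99]).round(3),"y",np.percentile(q[:,1],[1,99]).round(3))
E
python3 -c "
from tilt import tilt
tilt('side0');tilt('s2')"
```

```text
blue 5289 plane 2895 c [ 0.486 -0.058  0.152] n [1.    0.026 0.004] tilt -0.2 yaw 1.5 zmax 0.211 x [0.484 0.549] y [-0.103 -0.013]
blue 4260 plane 2605 c [ 0.498 -0.058  0.153] n [ 0.985  0.028 -0.171] tilt 9.9 yaw 1.7 zmax 0.223 x [0.487 0.57 ] y [-0.102 -0.011]
```

Tilt is 9.9° with no yaw, so the bin is turning on its toe as expected. I'll continue along the arc.

Emit:
send_rows(series=[0.3,0,0.2,0,0.6,0,0.35,0,0.9,0,0.5,0,1.2,0.05,0.6,0,1.5,0.05,0.7,0,1.8,0.05,0.8,0,2.1,0.05,0.9,0,2.4,0.1,0.95,0,2.7,0.1,1.0,0,3.0,0.1,1.05,0,3.3,0.1,1.1,0,3.6,0.1,1.15,0])

```text
clock: 4.72
tcp_pos: [0.532, -0.0574, 0.206]
eef_rot: [0.719, -0.695, 0.0, -0.0]
wrist_force: [-0.9, 0.7, 1.2]
width: 0.0426
```

```bash
python3 - <<'E'
from h import *
shot("side","s3")
from tilt import tilt;tilt("s3")
s=manip.sense();print({k:np.round(s[k],4) for k in("clock","tcp_pos","wrist_force","width")})
E
```

```text
blue 4235 plane 2895 c [ 0.521 -0.058  0.168] n [ 0.897  0.027 -0.441] tilt 26.2 yaw 1.7 zmax 0.231 x [0.495 0.605] y [-0.102 -0.011]
{'clock': np.float64(4.7667), 'tcp_pos': array([ 0.5325, -0.0574,  0.206 ]), 'wrist_force': array([ 0.3251, -0.4918,  0.7026]), 'width': np.float64(0.0425)}
```

View pics/s3.png

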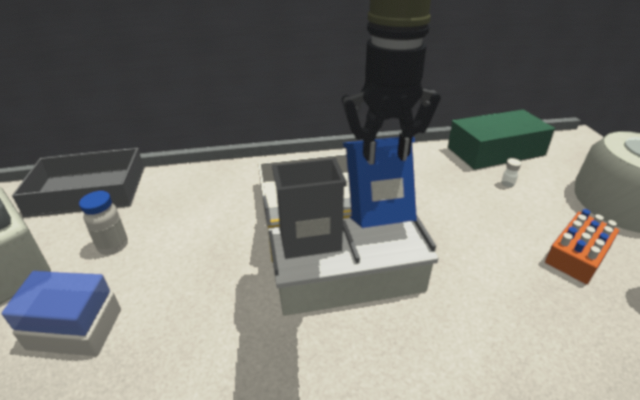

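The side view shows the bin tilted 26° (mouth near (380,140)), straight in its bay, and the grey bin has not moved. Next I push slowly through the balance point.

Emit:
send_rows(series=[0.3,0,0.05,0,0.6,0,0.1,0,0.9,0,0.1,0,1.2,0.05,0.1,0,1.5,0.05,0.1,0,1.8,0.05,0.1,0,2.1,0.05,0.1,0,2.4,0.1,0.1,0,2.7,0.1,0.1,0,3.0,0.1,0.1,0,3.3,0.1,0.05,0])

```text
clock: 5.68
tcp_pos: [0.5649, -0.0565, 0.2063]
eef_rot: [0.719, -0.695, -0.0, 0.0]
wrist_force: [0.3, 0.4, -0.5]
width: 0.0425
```

```bash
python3 - <<'E'
from h import *
shot("side","s4")
from tilt import tilt;tilt("s4")
s=manip.sense();print({k:np.round(s[k],4) for k in("clock","tcp_pos","wrist_force","width")})
E
```

```text
blue 4081 plane 2789 c [ 0.543 -0.057  0.174] n [ 0.753  0.022 -0.658] tilt 41.1 yaw 1.7 zmax 0.229 x [0.505 0.611] y [-0.102 -0.01 ]
{'clock': np.float64(5.7333), 'tcp_pos': array([ 0.5653, -0.0565,  0.2062]), 'wrist_force': array([ 1.2141,  0.2664, -0.4079]), 'width': np.float64(0.0426)}
```

Emit:
send_rows(series=[0.3,0,0,0,0.6,0,-0.05,0,0.9,0,-0.1,0,1.2,0.05,-0.1,0,1.5,0.05,-0.1,0,1.8,0.05,-0.2,0,2.1,0.05,-0.3,0,2.1,0.05,-0.3,0,2.1,0.05,-0.3,0])

```text
clock: 6.48
tcp_pos: [0.5856, -0.056, 0.2031]
eef_rot: [0.719, -0.695, -0.0, 0.0]
wrist_force: [0.2, 0.9, -0.6]
width: 0.0424
```

```bash
python3 - <<'E'
from h import *
shot("side","s5")
from tilt import tilt;tilt("s5")
s=manip.sense();print({k:np.round(s[k],4) for k in("clock","tcp_pos","wrist_force","width")})
E
```

```text
blue 2611 plane 1765 c [ 0.573 -0.057  0.119] n [ 0.902  0.033 -0.43 ] tilt 25.5 yaw 2.1 zmax 0.152 x [0.556 0.7  ] y [-0.101 -0.013]
{'clock': np.float64(6.5333), 'tcp_pos': array([ 0.5855, -0.056 ,  0.2032]), 'wrist_force': array([ 0.4481, -0.2348,  0.1412]), 'width': np.float64(0.0427)}
```

View pics/s5.png

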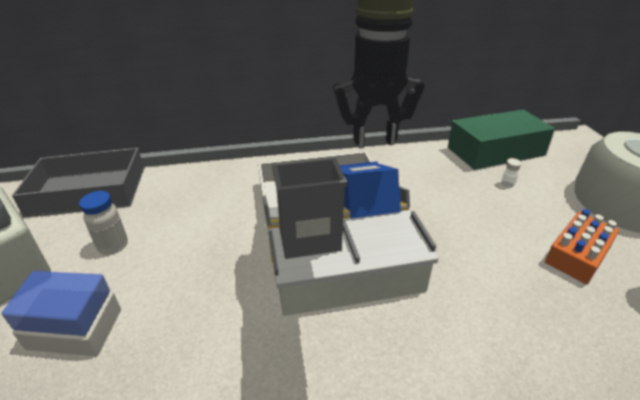

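The bin has fallen. The plane I see is now its underside, at about 115°, lying on the chute around (370,190). I'll retreat up and back, then check the tray.

Emit:
send_rows(series=[0,0,2,0,-1,0,5,0,-3,-1,8,0,-6,-4,9,0,-9,-7,9,0,-11,-10,9,0,-11,-13.5,9,0,-11,-17,9,0,-11,-20.5,9,0,-11,-24,9,0,-11,-26,9,0,-11,-26,9,0])

```text
clock: 7.53
tcp_pos: [0.4733, -0.3222, 0.2925]
eef_rot: [0.716, -0.698, 0.0, 0.001]
wrist_force: [-1.1, -0.7, -0.1]
width: 0.0428
```

```bash
python3 - <<'E'
from h import *
shot("side","s6");shot("top","t6")
from tilt import tilt;tilt("s6")
s=manip.sense();print({k:np.round(s[k],4) for k in("clock","tcp_pos","wrist_force")})
E
```

```text
blue 2604 plane 1751 c [ 0.572 -0.057  0.119] n [ 0.906  0.033 -0.422] tilt 25.0 yaw 2.1 zmax 0.152 x [0.556 0.7  ] y [-0.101 -0.013]
{'clock': np.float64(7.6333), 'tcp_pos': array([ 0.4752, -0.3164,  0.293 ]), 'wrist_force': array([ 0.0748, -0.2095,  0.2898])}
```

View pics/t6.png

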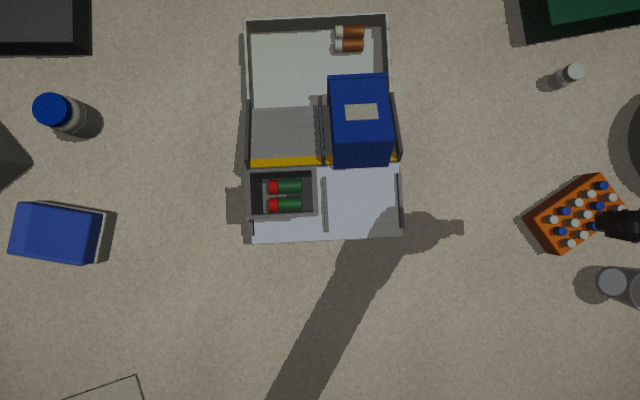

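View pics/s6.png

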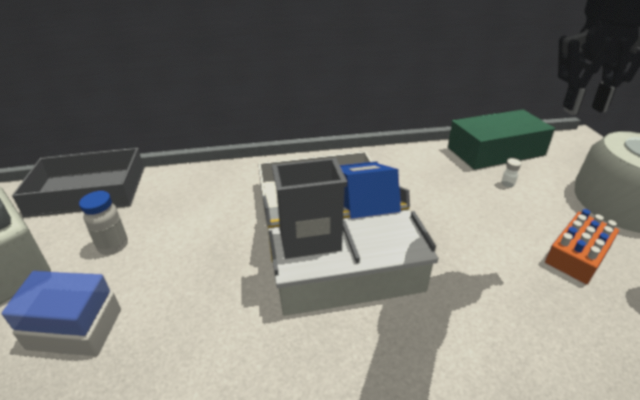

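In the top view both vials lie side by side in the tray ((349,32) and (349,45)). The blue bin lies on the chute ((360,120)), and the grey bin is still standing with its vials ((282,192)). I'll let it settle briefly and check that nothing changes.

Emit:
send_rows(series=[0,0,0,0,0,0,0,0,0,0,0,0,0,0,0,0,0,0,0,0,0,0,0,0,0,0,0,0,0,0,0,0])

```text
clock: 8.3
tcp_pos: [0.4756, -0.316, 0.2934]
eef_rot: [0.719, -0.695, 0.0, 0.0]
wrist_force: [0.4, 0.2, -0.1]
width: 0.0428
```

```bash
python3 - <<'E'
from h import *
im,d,P=shot("top","t7")
a=np.load("pics/t6.npz");P6=cloud("top",a["dep"])
print("max diff in scene region",np.abs(im.astype(int)-a["im"])[0:250,240:410].max())
print("vials z",P[28:37,345:355,2].max().round(4),P[41:50,345:355,2].max().round(4),"tray floor",np.median(P[60:80,270:310,2]).round(4), P[32,349].round(3),P[45,349].round(3))
P0=np.load("pics/top0P.npy");print("grey rim diff",np.abs(im.astype(int)-np.load("pics/top0.npz")["im"])[165:218,245:318].mean())
s=manip.sense();print(s["clock"],s["wrist_force"].round(2),np.abs(s["dq"]).max())
E
```

```text
max diff in scene region 68
vials z 0.0324 0.7563 tray floor 0.0053 [ 0.804 -0.052  0.027] [ 0.781 -0.052  0.027]
grey rim diff 4.407168088222624
8.35 [ 0.15 -0.07  0.59] 0.0023140708645923267
```

```bash
python3 - <<'E'
from h import *
l=lambda f:np.load(f"pics/{f}.npz")["im"].astype(int)
D=np.abs(l("t7")-l("t6")).max(-1)[0:250,240:410];ys,xs=np.where(D>25);print(len(ys),list(zip(xs[:12]+240,ys[:12])))
g=lambda f:cloud("top",np.load(f"pics/{f}.npz")["dep"])
for f in("top0","t7"):
    P=g(f);m=(P[...,2]>.2)&(P[...,2]<.222)&(P[...,1]>.01)&(P[...,0]>.4);print(f,np.median(P[m],0).round(4),P[m].min(0).round(4),P[m].max(0).round(4))
cv2.imwrite("pics/t7z.png",cv2.resize(cv2.imread("pics/t7.png")[0:250,220:420],None,fx=2.3,fy=2.3))
E
```

```text
136 [(np.int64(389), np.int64(205)), (np.int64(390), np.int64(205)), (np.int64(387), np.int64(206)), (np.int64(388), np.int64(206)), (np.int64(389), np.int64(206)), (np.int64(390), np.int64(206)), (np.int64(394), np.int64(206)), (np.int64(385), np.int64(207)), (np.int64(386), np.int64(207)), (np.int64(387), np.int64(207)), (np.int64(402), np.int64(207)), (np.int64(382), np.int64(208))]
top0 [0.5113 0.0638 0.2094] [0.4799 0.0117 0.2002] [0.5501 0.1091 0.213 ]
t7 [0.5112 0.0641 0.2094] [0.4799 0.0117 0.2003] [0.5499 0.1093 0.2126]
```

View pics/t7z.png

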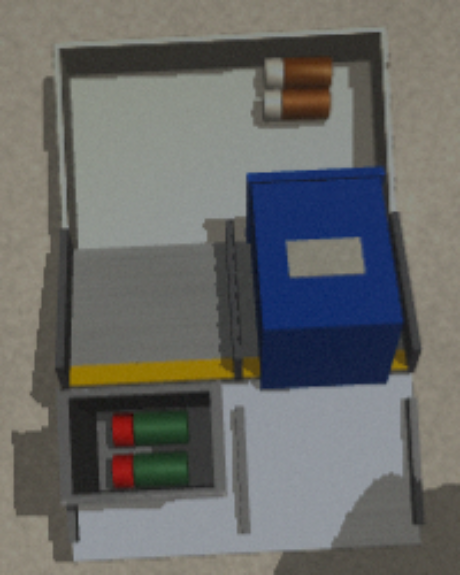

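The only pixels that changed are the arm's shadow edge near (390,206). The vials and both bins are still, and the grey rim is where it started. I'm handing in.

```bash
python3 -c "
from bench import manip
print(manip.hand_in(),manip.sense()['clock'])"
```

```text
the job is handed in; nothing more can be done
the job is handed in; nothing more can be done
```

The blue bin is tipped over the yellow stop and lies on its front wall on the chute, and both amber vials are in the white catch tray. I pushed high on its rear wall with half-open fingers, slowly along the arc of the toe. Past about 41–45° it fell over by itself, and then I moved the arm clear and handed in at about 8.4 s.

What the last checks showed:
- **Blue bin:** the last side picture, after the arm had moved clear, gives a tilt of about 115°.
- **Amber vials:** both lie on the tray floor at about (0.80, -0.05) and (0.78, -0.05) m. Their tops read about 3 cm up. One of the two height readings was a stray depth value (0.756 m), so I took that vial's height from a single neighbouring pixel instead.
- **Grey bin:** its rim is within 0.5 mm of where it started, and both green vials are still inside.
- **Stillness:** between two pictures 0.7 s apart, the only sizeable changes in the station area were along the arm's shadow edge.
- **Forces:** wrist force readings stayed below about 3 N, taken at the end of each move and at each look, not continuously.

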